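# Shim the rocking amplifier

## Task

The amplifier rocks because its front foot, under the steel lug, hangs short of the bed plate. Slide the slotted shims flat under that foot from the front, one at a time and one on top of the other, until the lug no longer gives when you press down firmly on it (about 10 N for half a second), and add no more once it is firm. The last one may have to be wedged in against the springy feet, but push gently and never force a shim that will not go; finish with that proving press and the foot resting on the shims, let go of everything, and do not disturb the other things on the bench.

Things in the scene. Friction and masses are not known exactly. Their poses are not given: they have to be found in the camera images.
- landing (a point): spot on the steel bed plate (340 x 200 x 8 mm, loose, 4.3 kg) straight below the amplifier's short foot. x runs from the plate's front edge (110 mm off, robot side) in under the amplifier, z up; shims go in along +x. The foot is a round bar across y, 62 mm wide, 18 mm thick, at rest hanging about 3 to 9 mm above this spot: unknown, differs each time
- lug_top (a point): where to press: flat top of the steel lug, straight above the foot. Lug 50 mm wide, reaches 13 mm out in front of the foot, top about 50 mm and underside over 35 mm above the bed plate. The amplifier's black open case (200 x 180 mm, top about 70 mm above the plate) begins 40 mm behind the foot. Axes as landing
- amp (a joint): rocking angle of the amplifier about its side feet, 140 mm behind the short foot: 0 at rest, positive when the short foot goes down (0.01 rad = 1.4 mm at the foot), negative when it is lifted. Soft rear feet act as a spring: the lug gives about 2 N per mm either way; the foot lifts 5 mm at most
- shim_a_tab (a point): slotted aluminium shim, about 70 g, 5 mm thick, 96 long (x), 50 wide (y): two prongs 12 wide with an open 26 wide slot between, joined by a 19 long web at the tail. On the web an upright tab, 8 (x) x 16 (y) x 40 mm, top 45 mm above the underside. This point: in the tab, 30 mm above the underside. +x: to the prong tips, 92 mm off, whose last 12 mm slope down to 1 mm
- shim_b_tab (a point): a shim like shim_a. All start flat on the table. The foot must stand on the flat of the prongs, 22 to 80 mm in +x from this point. With the first shim's tab about 50 mm in front of the foot, a second slides in on top, that tab passing into its slot, and ends with its own tab 20 to 22 mm further out
- shim_c_tab (a point): a shim like shim_a, same point and axes; one or two shims are needed, the rest may stay where they are
- reel: metal solder reel, 64 across, 42 high (mm); a bystander, origin at its underside's centre
- driver: screwdriver lying flat, red handle, about 200 long (mm); a bystander, origin at its underside's centre
- flux: small jar, 40 across, 45 high (mm); a bystander, origin at its underside's centre
- tin: open brass bowl, 60 across, 30 high (mm); a bystander, origin at its underside's centre
- cup: blue cup, 72 across, 85 high (mm); a bystander, origin at its underside's centre
- plug: metal audio plug lying flat, 72 long, 18 thick (mm); a bystander, origin at its underside's centre
- tweezers: dark tweezers lying flat, 120 long, 6 high (mm); a bystander, origin at its underside's centre
Mind the look-alikes: they are no part of the job. Leave any green or red look-alike of the part that bears shim_a_tab alone.

How it is judged:
On the way, in this order (a step that is already met when the one before it is completed fails the run):
1. a shim lies flat under the short foot (((x of lug_top in the frame of shim_a_tab between 0.022 and 0.08 m and y of lug_top in the frame of shim_a_tab between -0.014 and 0.014 m and z of lug_top in the frame of shim_a_tab between 0.0125 and 0.025 m and angle between shim_a_tab's own z axis and vertical below 0.06 rad) or (x of lug_top in the frame of shim_b_tab between 0.022 and 0.08 m and y of lug_top in the frame of shim_b_tab between -0.014 and 0.014 m and z of lug_top in the frame of shim_b_tab between 0.0125 and 0.025 m and angle between shim_b_tab's own z axis and vertical below 0.06 rad) or (x of lug_top in the frame of shim_c_tab between 0.022 and 0.08 m and y of lug_top in the frame of shim_c_tab between -0.014 and 0.014 m and z of lug_top in the frame of shim_c_tab between 0.0125 and 0.025 m and angle between shim_c_tab's own z axis and vertical below 0.06 rad))), for 0.2 s.
2. the lug is pressed with more than 6 N by the fingers and the foot goes down less than 1.4 mm (contact force between the fingers and amp above 6 N and horizontal distance between the grasp point and lug_top below 0.04 m and value of joint amp below 0.01 rad), for 0.2 s.
At the end, for the whole second after the job is handed in: A shim lies flat (within 0.06 rad) and at rest with its flat part under the foot (within 14 mm sideways) and its top touching the foot or less than 1.5 mm below it; the amplifier is not lifted by needless shims (joint above -0.0293, 4.1 mm at the foot) nor held down (below 0.005) (((x of lug_top in the frame of shim_a_tab between 0.022 and 0.08 m and y of lug_top in the frame of shim_a_tab between -0.014 and 0.014 m and z of lug_top in the frame of shim_a_tab between 0.0125 and 0.0165 m and angle between shim_a_tab's own z axis and vertical below 0.06 rad and linear speed of shim_a below 0.01 m/s) or (x of lug_top in the frame of shim_b_tab between 0.022 and 0.08 m and y of lug_top in the frame of shim_b_tab between -0.014 and 0.014 m and z of lug_top in the frame of shim_b_tab between 0.0125 and 0.0165 m and angle between shim_b_tab's own z axis and vertical below 0.06 rad and linear speed of shim_b below 0.01 m/s) or (x of lug_top in the frame of shim_c_tab between 0.022 and 0.08 m and y of lug_top in the frame of shim_c_tab between -0.014 and 0.014 m and z of lug_top in the frame of shim_c_tab between 0.0125 and 0.0165 m and angle between shim_c_tab's own z axis and vertical below 0.06 rad and linear speed of shim_c below 0.01 m/s)) and value of joint amp between -0.0293 and 0.005 rad).
It fails at once if the amplifier is pressed by the arm, or jammed by a shim, with more than 35 N (contact force between any of the arm, the fingers, shim_a, shim_b, shim_c and amp above 35 N).
It fails at once if the bed plate is shoved more than 15 mm (distance of landing from where it was at the start of the episode above 0.015 m).
It fails at once if another thing on the bench is moved more than 30 mm (distance of any of reel, driver, flux, tin, cup, plug, tweezers from where it was at the start of the episode above 0.03 m).
It also fails if it takes over 72 s, if anything falls off the work surface, if the arm or the gripper's body presses on something with over 40 N, if the wrist force passes 120 N, or if a joint passes its speed limit or range.

## Robot

A 7-joint arm with a two-finger parallel gripper is mounted at the origin on the work surface. World frame = base frame: x ahead of the robot, y to its left, z up, the work surface at z = 0. Lengths are in m, angles in rad, forces in N, time in s.
With the tool pointing down it reaches from about 0.425 to 0.875 m from the base axis. Payload 4.7 kg.
Tool frame: the origin (TCP) lies at the very end of the fingers, on their centre line; the grasp point (between the pads) lies 19 mm behind it; z points along the fingers, y is the line along which they close (so a half turn about z gives the same grasp; the last joint's range is limited). The gripper opens to 87 mm and grips with 3 to 60 N. Pads are 19 mm wide; open, the fingers measure 117 mm over their backs; the gripper's body (75 mm by 190 mm) begins 51 mm behind the grasp point.
Start: joints at [-1.318, 0.321, -0.07, 1.45, 0.023, 1.371, -0.057], TCP at [0.154, 0.632, 0.223] pointing down, gripper open.
Joint ranges: [-2.86, 2.86], [-0.3, 2.09], [-1.38, 1.24], [0.06, 2.45], [-1.56, 4.7], [0.09, 2.05], [-2.69, 2.69]. Speed limits (rad/s): [2.57, 2.57, 3.14, 3.14, 3.14, 3.14, 3.14].

## Interface

Orientations are given as a rotation vector (axis times angle).
In Python, from bench import ctrl gives the robot as it stands.
- The arm moves only by the shell command python3 -m jog 'ROWS' [FORCE]. ROWS is JSON, a list that holds one entry, the list of rows, each a list of 7 numbers: the shift along the tool's x, y, z in mm, then the turn, a rotation vector about the tool's x, y, z in degrees, then the finger opening in mm, from 0 to 87. A call has 1 to 10 rows; each row is the pose to reach, as a shift and turn from the pose commanded when the call began, along the tool's axes at that moment; what a row does not reach only later rows make up. A row lasts 1/10 s, in which the tool goes at most 50 mm and 8.59 degrees, less where a joint would pass 70% of its speed; a pose out of reach is approached as far as the arm can. A call with a gripper value outside its range is refused whole. The fingers move at their own pace and stop on an object; FORCE is the grip in N (left out, the last holds). Time passes only in rows, so rows that repeat a pose let the fingers close. It gives the time, the measured TCP pose, the force, the opening and the grip force at its end, in the units of the state.
- ctrl.get_state(): the state, without advancing time (a new reading comes with each control period).
- ctrl.get_image(name): name is "scene" or "top" or "wrist"; returns a dict with "image" (420x560x3 uint8, red, green, blue), "depth" (420x560 float32, m along the optical axis (not along the pixel's ray), 0 where there is no reading), "fov_y" (degrees; the focal length in pixels is half the picture's height over the tangent of half this angle, whatever the lens; pixels are square), "cx", "cy" (the principal point, pixels), "k1" (the pictures are not rectified: a ray, as slopes to the right and down, at radius r is drawn at 1 + k1 r^2 times it, then the intrinsics apply), "rvec" (rotation vector, rad) and "tvec" (3), from world to camera coordinates, as OpenCV has them. Camera axes: x right, y down, z forward; pixel columns grow to the right and rows downward; lengths in m; the calibration is good to about 2 mm. A picture is of the moment at which its call begins.
- ctrl.close_job(): hands the job in; it is judged then, once.
The state is a dict: "time": time; "joint_positions": joint angles; "qd": joint speeds; "joint_torque": joint torques, N m; "position": TCP position; "tool_rot": TCP orientation; "ft_force": force on the tool from outside, world axes, zero at the start; "torque": the same for the moment, N m; "grip_width": opening from 0.0 (shut) to 1.0 (fully open); "grip_force": force on a finger pad.
Only numpy, scipy, OpenCV 4.12 (cv2) and the standard library are available. Lean on these libraries where they do the work, as an engineer would, in place of code of your own. Each camera call takes 0.05 s, during which the arm holds its last target. There are 200 camera calls.

## Working session

There is one attempt and no reset: what is moved stays moved. The work goes in short steps, Python scripts to look and compute and a shell command to move; the robot and the scene stay as the last step left them, time stands still between calls to the robot, and variables do not carry over. Pictures are saved under pics/ and viewed, at most 10 in all, crops included, and the job is handed in when it is done.

```bash
ls; mkdir -p pics
cat > h.py <<'E'
import numpy as np, cv2
from bench import ctrl
from scipy.spatial.transform import Rotation as R
def grab(n):
    d=ctrl.get_image(n); np.savez('/tmp/'+n+'.npz',**d); return d
def load(n): return dict(np.load('/tmp/'+n+'.npz'))
def K(d):
    f=210/np.tan(np.radians(float(d['fov_y']))/2); return f,float(d['cx']),float(d['cy']),float(d['k1'])
def ray(d,u,v):
    f,cx,cy,k=K(d); a=np.array([(u-cx)/f,(v-cy)/f]); p=a.copy()
    for _ in range(20): p=a/(1+k*(p@p))
    Rm=cv2.Rodrigues(d['rvec'])[0]; o=-Rm.T@d['tvec'].reshape(3)
    return o,Rm.T@np.array([p[0],p[1],1.])
def onz(d,u,v,z):
    o,r=ray(d,u,v); return o+r*(z-o[2])/r[2]
def dep(d,u,v):
    o,r=ray(d,u,v); return o+r*d['depth'][int(round(v)),int(round(u))]
def cloud(d):
    f,cx,cy,k=K(d); v,u=np.mgrid[:420,:560]; a=np.stack([(u-cx)/f,(v-cy)/f],-1); p=a.copy()
    for _ in range(20): p=a/(1+k*(p**2).sum(-1,keepdims=True))
    c=np.concatenate([p,np.ones((420,560,1))],-1)*d['depth'][...,None]
    Rm=cv2.Rodrigues(d['rvec'])[0]; return (c-d['tvec'].reshape(3))@Rm
def proj(d,P):
    f,cx,cy,k=K(d); Rm=cv2.Rodrigues(d['rvec'])[0]; c=Rm@np.asarray(P)+d['tvec'].reshape(3); p=c[:2]/c[2]
    p=p*(1+k*(p@p)); return p*f+[cx,cy]
def save(n,im): cv2.imwrite('pics/'+n,cv2.cvtColor(im,cv2.COLOR_RGB2BGR))
E
python3 - <<'E'
from h import *
for n in ['top','scene']:
    d=grab(n); save(n+'0.png',cv2.resize(d['image'],(800,600),interpolation=cv2.INTER_CUBIC)); print(n,d['fov_y'],d['cx'],d['cy'],d['k1'],ray(d,280,210))
s=ctrl.get_state(); print(s)
E
```

```text
pics
top 42.12017512227025 285.8079712053061 210.2847085300745 -0.15272166437176038 (array([ 0.37761687, -0.00336718,  1.42905223]), array([ 0.11251601, -0.01627205, -0.99357388]))
scene 49.891026361912886 275.5000961588147 207.4424194438074 -0.08673689284508752 (array([ 1.01104599, -0.51305066,  0.8799913 ]), array([-0.45767239,  0.47678806, -0.75056017]))
{'time': 0.1, 'joint_positions': array([-1.31788619,  0.32175705, -0.07010401,  1.45154209,  0.02262405,
        1.37076352, -0.05689245]), 'qd': array([-0.00046735,  0.00056323, -0.00120065, -0.00326865,  0.00156382,
       -0.00208569, -0.00044475]), 'joint_torque': array([-2.34248164e-04, -4.92571557e+01, -4.05881759e-01, -3.13400066e+01,
       -6.42717490e-02,  3.94950632e-02,  6.27914915e-05]), 'position': array([0.15368536, 0.63107833, 0.22157119]), 'tool_rot': array([-3.74129288e-01, -3.11914120e+00,  2.63921995e-03]), 'ft_force': array([-0.64597435, -0.38334177, -0.42943169]), 'torque': array([-0.01648864,  0.03444247,  0.02105587]), 'grip_force': 0.0, 'grip_width': 1.0001764770655892}
```

View pics/top0.png

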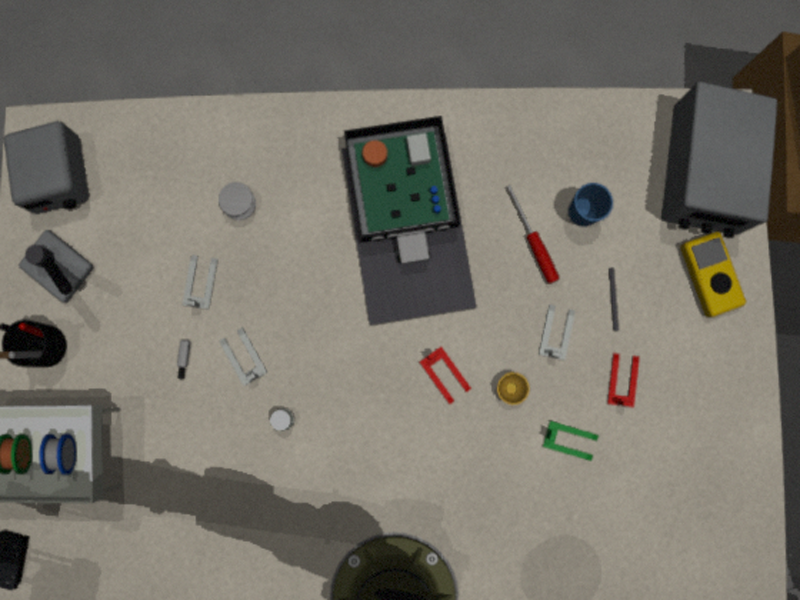

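View pics/scene0.png

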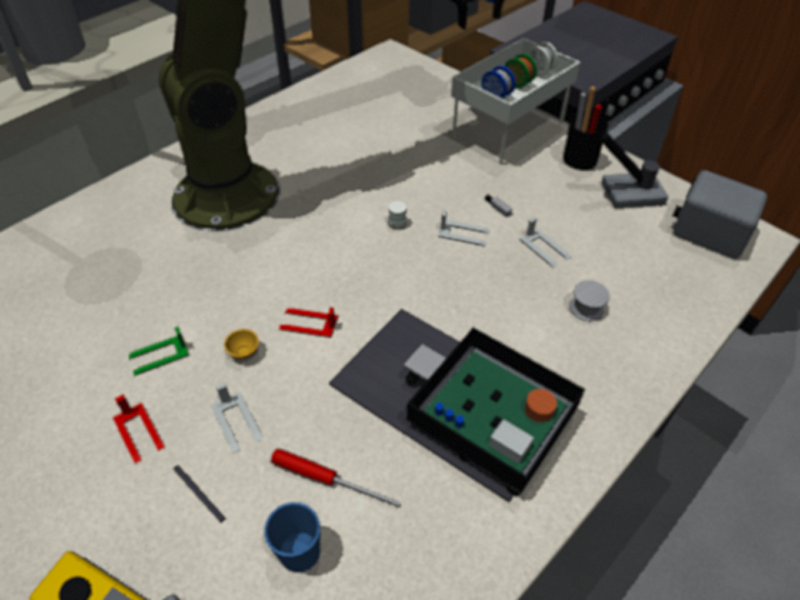

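Top view: the amplifier lug sits at (413,247) on the dark plate. There are three grey shims at (200,283), (243,355) and (558,332), and red and green decoys at (445,375), (623,380) and (570,440). The scene view agrees. Next I'll check the calibration against known points.

Run:
```python
from h import *
s=10/7
for n in ['top','scene']:
    d=load(n)
    for P in [(0,0,0),(.154,.632,.223),(.5,0,0),(.5,.3,0)]: print(n,P,(proj(d,P)*s).round(0))
d=load('top'); C=cloud(d)
for nm,u,v in [('lug',413,247),('plate',410,300),('plateFL',370,323),('plateFR',474,306),('sh1 web',198,302),('sh2',250,375),('sh3',556,352),('table',300,300),('reel',237,200),('flux',280,420),('tin',513,388)]:
    print(nm,C[int(v/s),int(u/s)].round(4))
```

```text
top (0, 0, 0) [394. 596.]
top (0.154, 0.632, 0.223) [ -5. 536.]
top (0.5, 0, 0) [386. 322.]
top (0.5, 0.3, 0) [224. 326.]
scene (0, 0, 0) [227. 195.]
scene (0.154, 0.632, 0.223) [480.  22.]
scene (0.5, 0, 0) [392. 322.]
scene (0.5, 0.3, 0) [498. 239.]
lug [ 0.6301 -0.0516  0.057 ]
plate [ 0.5378 -0.0449  0.0105]
plateFL [0.4978 0.0294 0.0096]
plateFR [ 0.5243 -0.1603  0.0088]
sh1 web [0.5459 0.3475 0.0091]
sh2 [0.4088 0.2432 0.0493]
sh3 [ 0.4355 -0.3108  0.0071]
table [ 0.5445  0.1579 -0.0008]
reel [0.7266 0.269  0.0423]
flux [0.3269 0.1922 0.0424]
tin [ 0.3728 -0.228   0.009 ]
```

Run:
```python
from h import *
d=load('top'); C=cloud(d); im=d['image']; s=10/7
crops=[]
for u,v in [(200,283),(243,355),(558,332),(413,270)]:
    a,b=int(u/s),int(v/s); h,w=(35,46)
    crops.append(cv2.resize(im[b-h:b+h,a-w:a+w],(400,300),interpolation=cv2.INTER_CUBIC))
save('crops.png',np.vstack([np.hstack(crops[:2]),np.hstack(crops[2:])]))
hsv=cv2.cvtColor(im,cv2.COLOR_RGB2HSV)
for u,v in [(200,283),(243,355),(558,332)]:
    a,b=int(u/s),int(v/s); P=C[b-32:b+32,a-30:a+30]; m=(P[...,2]>.025)&(P[...,2]<.06)
    q=P[m]; print('tab',len(q),q.mean(0).round(4),q[:,2].max().round(4), q.min(0).round(4),q.max(0).round(4))
    m2=(P[...,2]>.0025)&(P[...,2]<.012); n,l,st,ce=cv2.connectedComponentsWithStats((m2|m).astype(np.uint8),connectivity=8); i=1+st[1:,4].argmax()
    q=P[l==i]; print('  shim',len(q),cv2.minAreaRect((q[:,:2]*1000).astype(np.float32)),q[:,:2].mean(0))
# plate
v=hsv[...,2]; m=((C[...,2]>.003)&(C[...,2]<.014)&(C[...,0]>.47)&(C[...,0]<.66)&(abs(C[...,1]+.06)<.15)).astype(np.uint8)
n,l,st,ce=cv2.connectedComponentsWithStats(m); i=1+st[1:,4].argmax(); q=C[l==i]; print('plate',len(q),cv2.minAreaRect((q[:,:2]*1000).astype(np.float32)),np.median(q[:,2]))
m=((C[...,2]>.045)&(C[...,2]<.066)&(C[...,0]>.58)&(C[...,0]<.66)&(abs(C[...,1]+.055)<.05)).astype(np.uint8)
q=C[m>0]; print('lug',len(q),cv2.minAreaRect((q[:,:2]*1000).astype(np.float32)),np.median(q[:,2]))
```

```text
tab 28 [0.5396 0.3511 0.0424] 0.0503 [0.5349 0.3434 0.0283] [0.5451 0.36   0.0503]
  shim 435 ((584.489501953125, 345.0116882324219), (76.35686492919922, 109.1410903930664), 85.73015594482422) [0.57730476 0.34461574]
tab 30 [0.4057 0.2433 0.0419] 0.0503 [0.3988 0.2365 0.025 ] [0.4115 0.2512 0.0503]
  shim 402 ((444.6833801269531, 262.0407409667969), (104.09359741210938, 67.78559875488281), 30.199947357177734) [0.43877426 0.25987855]
tab 40 [ 0.4177 -0.2806  0.0385] 0.0517 [ 0.3928 -0.3103  0.0254] [ 0.4342 -0.2283  0.0517]
  shim 416 ((474.3851623535156, -306.5453186035156), (75.60444641113281, 112.55557250976562), 69.19157409667969) [ 0.46472159 -0.30896454]
plate 3753 ((574.061279296875, -56.41289520263672), (170.7814483642578, 229.8113250732422), 0.6252457499504089) 0.008118517260075628
lug 470 ((632.4652709960938, -58.330562591552734), (56.140296936035156, 99.42424011230469), 8.124170303344727) 0.05537426681959191
```

View pics/crops.png

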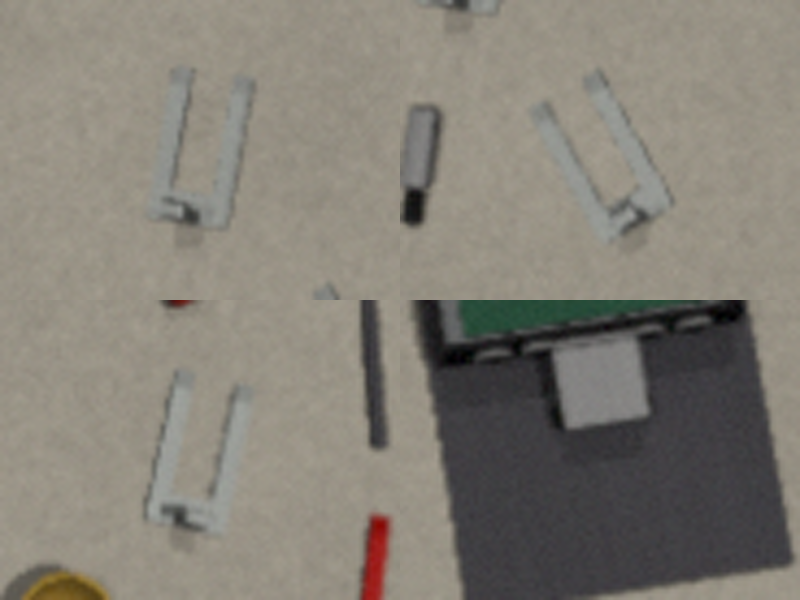

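Crop check: all three (top-left tab at ~(180,208), top-right at ~(628,215), bottom-left at ~(180,515)) are bare aluminium U-shims with an upright tab, and no colour. The lug, plate edge and foot side are visible bottom-right. I'll start with the left shim at about (0.54,0.35).

```bash
cat >> h.py <<'E'
def go(P,yaw,mode=0):
    """shift (mm) & rotvec (deg) in tool axes to TCP P, tool down, tool y along shim y of given yaw (deg)"""
    s=ctrl.get_state(); Rt=R.from_rotvec(s['tool_rot']); best=None
    for a in (yaw,yaw+180):
        T=R.from_euler('z',a,degrees=True)*R.from_euler('x',180,degrees=True)  # tool x = shim x, y=-shim y
        rv=(Rt.inv()*T).as_rotvec(degrees=True)
        if best is None or np.linalg.norm(rv)<np.linalg.norm(best): best=rv
    print('t',round(s['time'],2),'pos',s['position'].round(4),'shift',(Rt.inv().apply(np.array(P)-s['position'])*1000).round(1),'rot',best.round(1),'q7',s['joint_positions'].round(2),'F',s['ft_force'].round(1),'grip',round(s['grip_width']*87,1),round(float(s['grip_force']),1))
    print('tool axes in world:\n',Rt.as_matrix().round(3))
E
python3 - <<'E'
from h import *
d=load('top'); C=cloud(d)
m=(C[...,1]>.42)&(C[...,0]>.1)&(C[...,0]<.7); q=C[m]
for x in np.arange(.1,.7,.1):
    k=q[(q[:,0]>x)&(q[:,0]<x+.1)&(q[:,2]>.02)]
    if len(k): print(round(x,1),k[:,1].min().round(3),k[:,2].max().round(3))
go([.54,.35,.25],-8)
d=grab('wrist'); save('w0.png',d['image']); print(ray(d,280,210),K(d))
E
```

```text
0.1 0.513 0.34
0.2 0.487 0.191
0.3 0.488 0.182
0.4 0.595 0.169
0.5 0.529 0.167
0.6 0.549 0.102
t 0.1 pos [0.1537 0.6311 0.2216] shift [-441.8 -181.8  -28.1] rot [-0.1  0.  -5.7] q7 [-1.32  0.32 -0.07  1.45  0.02  1.37 -0.06] F [-0.6 -0.4 -0.4] grip 87.0 0.0
tool axes in world:
 [[-0.972  0.236 -0.   ]
 [ 0.236  0.972 -0.002]
 [-0.    -0.002 -1.   ]]
(array([0.0861071 , 0.64691066, 0.3838565 ]), array([ 0.24087795, -0.06044324, -0.96868028])) (np.float64(289.96597272250847), 279.9848604296898, 211.19720987256417, -0.02954343938621199)
```

```bash
python3 -m jog '[[[0,0,-45,0,0,0,87],[-30,-12,-80,0,0,0,87],[-75,-30,-80,0,0,-1,87],[-120,-50,-70,0,0,-2,87],[-165,-70,-60,0,0,-3,87],[-210,-88,-50,0,0,-4,87],[-255,-106,-40,0,0,-5,87],[-300,-124,-30,0,0,-6,87],[-345,-142,-20,0,0,-6,87],[-390,-160,-10,0,0,-6,87]]]'; python3 -m jog '[[[-45,-20,20,0,0,0,45],[-50,-22,40,0,0,0,45],[-50,-22,60,0,0,0,45],[-50,-22,60,0,0,0,45]]]'
python3 - <<'E'
from h import *
go([.54,.35,.03],-8)
d=grab('wrist'); save('w1.png',cv2.resize(d['image'],(800,600)))
print(proj(d,[.54,.351,.045])*10/7)
E
```

```text
time: 1.15
position: [0.4961, 0.3824, 0.2321]
tool_rot: [-0.21, -3.134, -0.0]
ft_force: [-0.6, 0.0, -0.8]
grip_width: 1.003
grip_force: 0.0
time: 1.55
position: [0.5399, 0.3536, 0.1687]
tool_rot: [-0.212, -3.129, 0.007]
ft_force: [-0.6, -0.0, -0.6]
grip_width: 0.72
grip_force: 0.0
t 1.55 pos [0.5399 0.3536 0.1687] shift [ -1.3  -2.9 138.7] rot [-0.3 -0.3  0.3] q7 [-0.77  0.34  0.19  1.54 -0.07  1.27  0.86] F [-0.6 -0.  -0.6] grip 62.6 0.0
tool axes in world:
 [[-0.991  0.135 -0.006]
 [ 0.135  0.991 -0.004]
 [ 0.005 -0.005 -1.   ]]
[398.38705772 296.2190061 ]
```

View pics/w1.png

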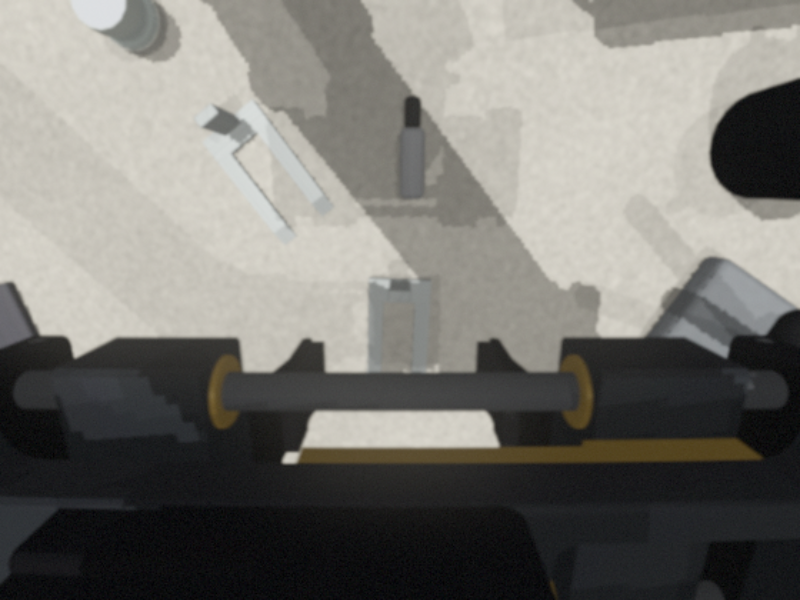

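Wrist view: the shim is aligned under the tool, with its tab at (400,285) and its prongs running down between the fingers. I'll measure it with wrist depth.

Run:
```python
from h import *
d=load('wrist'); C=cloud(d); P=C[180:262,240:320]
print('table z',np.median(C[150:180,200:230,2]))
m=(P[...,2]>.03)&(P[...,2]<.056)&(abs(P[...,0]-.54)<.03)&(abs(P[...,1]-.35)<.03); q=P[m]
print('tab',len(q),cv2.minAreaRect((q[:,:2]*1000).astype(np.float32)),q.mean(0),np.percentile(q[:,2],[5,50,95]))
vs,us=np.nonzero(m); print('px',us.min()+240,us.max()+240,vs.min()+180,vs.max()+180)
m=(P[...,2]>.003)&(P[...,2]<.012)&(abs(P[...,1]-.35)<.05); q=P[m]
print('shim',len(q),cv2.minAreaRect((q[:,:2]*1000).astype(np.float32)),q[:,:2].min(0),q[:,:2].max(0))
```

```text
table z 0.0002463615982004391
tab 165 ((539.08740234375, 350.64703369140625), (15.712443351745605, 7.697520732879639), 81.30551147460938) [0.53829757 0.35077016 0.04294169] [0.03355026 0.04473296 0.04614224]
px 271 286 200 210
shim 1470 ((577.0796508789062, 356.6326599121094), (73.81194305419922, 80.87794494628906), 81.06729888916016) [0.53186057 0.31403373] [0.61742114 0.39234737]
```

```bash
python3 -m jog '[[[0.5,-3,30,-0.3,-0.3,1,45],[0.5,-3,75,-0.3,-0.3,1,45],[0.5,-3,115,-0.3,-0.3,1,45],[0.5,-3,140,-0.3,-0.3,1,45],[0.5,-3,152,-0.3,-0.3,1,45],[0.5,-3,156.5,-0.3,-0.3,1,45],[0.5,-3,156.5,-0.3,-0.3,1,45]]]' 15
python3 - <<'E'
from h import *
go([.5391,.3507,.012],-8.7)
E
```

```text
time: 2.3
position: [0.5412, 0.3534, 0.0173]
tool_rot: [0.236, 3.126, 0.01]
ft_force: [0.3, -0.5, 0.5]
grip_width: 0.515
grip_force: 0.0
t 2.3 pos [0.5412 0.3534 0.0173] shift [ 1.7 -3.   5.3] rot [0.4 0.4 0.1] q7 [-0.76  0.47  0.18  1.68 -0.1   0.98  0.87] F [ 0.3 -0.5  0.5] grip 44.8 0.0
tool axes in world:
 [[-0.989  0.15   0.007]
 [ 0.15   0.989  0.006]
 [-0.006  0.007 -1.   ]]
```

```bash
for i in 1 2 3; do python3 -m jog '[[[0,0,0,0,0,0,45]]]' | sed -n 2,3p; done
python3 - <<'E'
from h import *
go([.5391,.3507,.012],-8.7)
E
```

```text
position: [0.5419, 0.3535, 0.0182]
tool_rot: [0.237, 3.124, 0.011]
position: [0.5417, 0.3533, 0.018]
tool_rot: [0.237, 3.125, 0.011]
position: [0.5413, 0.353, 0.0174]
tool_rot: [0.237, 3.125, 0.01]
t 2.6 pos [0.5413 0.353  0.0174] shift [ 1.9 -2.6  5.3] rot [0.4 0.4 0. ] q7 [-0.76  0.47  0.18  1.68 -0.1   0.98  0.87] F [-0.4 -0.2 -0.2] grip 45.1 0.0
tool axes in world:
 [[-0.989  0.151  0.008]
 [ 0.151  0.989  0.006]
 [-0.007  0.007 -1.   ]]
```

```bash
python3 -m jog '[[[1.9,-2.6,3,0.4,0.4,0,45],[1.9,-2.6,5,0.4,0.4,0,45],[1.9,-2.6,5,0.4,0.4,0,45],[1.9,-2.6,5,0.4,0.4,0,45]]]'
python3 - <<'E'
from h import *
go([.5391,.3507,.012],-8.7)
d=grab('wrist'); save('w2.png',cv2.resize(d['image'],(800,600)))
E
```

```text
time: 3.0
position: [0.5382, 0.3502, 0.0109]
tool_rot: [-0.238, -3.13, 0.003]
ft_force: [1.2, 0.3, 0.7]
grip_width: 0.516
grip_force: 0.0
t 3.0 pos [0.5382 0.3502 0.0109] shift [-0.8  0.7 -1.1] rot [-0.1 -0.1  0. ] q7 [-0.76  0.48  0.18  1.69 -0.1   0.98  0.87] F [1.2 0.3 0.7] grip 44.9 0.0
tool axes in world:
 [[-0.989  0.151 -0.002]
 [ 0.151  0.989 -0.002]
 [ 0.002 -0.002 -1.   ]]
```

```bash
python3 -m jog '[[[-0.5,0.5,-1,0,0,0,30],[-0.5,0.5,-1,0,0,0,15],[-0.5,0.5,-1,0,0,0,8],[-0.5,0.5,-1,0,0,0,8],[-0.5,0.5,-1,0,0,0,8],[-0.5,0.5,-1,0,0,0,8],[-0.5,0.5,-1,0,0,0,8]]]' 20
python3 - <<'E'
from h import *
go([.5391,.3507,.011],-8.7)
E
```

```text
time: 3.75
position: [0.5389, 0.3507, 0.0121]
tool_rot: [-0.238, -3.131, 0.002]
ft_force: [0.6, -0.3, 0.3]
grip_width: 0.184
grip_force: 20.0
t 3.75 pos [0.5389 0.3507 0.0121] shift [-0.2  0.   1.1] rot [-0.1 -0.1  0. ] q7 [-0.76  0.48  0.18  1.68 -0.1   0.99  0.87] F [ 0.6 -0.3  0.3] grip 16.0 20.0
tool axes in world:
 [[-0.989  0.151 -0.002]
 [ 0.151  0.989 -0.001]
 [ 0.002 -0.002 -1.   ]]
```

```bash
cat > meas.py <<'E'
from h import *
def plate(d,show=False):
    C=cloud(d); g=cv2.cvtColor(d['image'],cv2.COLOR_RGB2GRAY).astype(int); hsv=cv2.cvtColor(d['image'],cv2.COLOR_RGB2HSV)
    return C,g,hsv
def line(p):  # fit
    vx,vy,x,y=cv2.fitLine(np.float32(p),cv2.DIST_HUBER,0,.01,.01).ravel(); return np.array([x,y]),np.array([vx,vy])
E
python3 - <<'E'
from meas import *
d=load('top'); C,g,hsv=plate(d); s=.7
# front edge: for each column find bright->dark transition going up
def zof(u,v,z): return onz(d,u,v,z)[:2]
pts=[]
for u in range(int(378*s),int(468*s)):
    col=g[:,u]; v0=int(335*s)
    k=next(v for v in range(v0,v0-40,-1) if col[v]<110 and col[v-1]<110)
    a,b=col[k+1],col[k]; pts.append(zof(u,k+(1 if a==b else np.clip((110-b)/(a-b),0,1)),.008))
p,v=line(pts); v=v if v[1]>0 else -v; print('front edge',p,'yaw',np.degrees(np.arctan2(-v[0],v[1])), np.std([(q-p)@[v[1],-v[0]] for q in pts]))
for nm,rng,dirn in [('L',(285,315),1),('R',(250,300),-1)]:
    ps=[]
    for w in range(int(rng[0]*s),int(rng[1]*s)):
        row=g[w]; u=int((345 if dirn>0 else 490)*s)
        while not(row[u]<110 and row[u+dirn]<110): u+=dirn
        a,b=row[u-dirn],row[u]; ps.append(zof(u-dirn*np.clip((110-b)/(a-b),0,1),w,.008))
    q,w_=line(ps); w_=w_ if w_[0]>0 else -w_; print(nm,q,'yaw',np.degrees(np.arctan2(w_[1],w_[0])))
    globals()['P'+nm]=(q,w_)
# lug mask
m=((g>125)&(hsv[...,1]<40)); sub=np.zeros_like(m); sub[int(228*s):int(270*s),int(392*s):int(435*s)]=1; m=(m&sub).astype(np.uint8)
n,l,st,ce=cv2.connectedComponentsWithStats(m); i=1+st[1:,4].argmax(); c=cv2.findContours((l==i).astype(np.uint8),0,cv2.CHAIN_APPROX_NONE)[0][0].reshape(-1,2)
print('lug px bbox',np.array(st[i][:4])/s, 'zmed',np.median(C[l==i][:,2]))
W=np.array([zof(u,v,.057) for u,v in c]); print(cv2.minAreaRect((W*1000).astype(np.float32)))
print(C[[int(x*s) for x in (236,240,245,250,255,258)],int(413*s)].round(4))
E
```

```text
front edge [ 0.50631815 -0.0653427 ] yaw 7.8274145 0.0002933175576397128
L [0.5432484  0.03913334] yaw 6.123758
R [ 0.58856404 -0.15768348] yaw 7.581362
lug px bbox [398.57142857 234.28571429  28.57142857  27.14285714] zmed 0.05491687479204368
((627.7109985351562, -51.35698699951172), (42.1995735168457, 45.09434127807617), 8.115213394165039)
[[ 0.6498 -0.0524  0.0494]
 [ 0.6402 -0.0519  0.0583]
 [ 0.6327 -0.0517  0.0566]
 [ 0.623  -0.0515  0.0531]
 [ 0.6152 -0.0513  0.0533]
 [ 0.6095 -0.051   0.0558]]
```

```bash
python3 -m jog '[[[0,0,-30,0,0,0,8],[0,0,-75,0,0,0,8],[0,0,-120,0,0,0,8],[-3,-45,-140,0,0,-3,8],[-6,-95,-140,0,0,-6,8],[-9,-145,-140,0,0,-9,8],[-12,-195,-140,0,0,-12,8],[-15,-245,-140,0,0,-16.5,8],[-18,-295,-140,0,0,-16.5,8],[-21,-345,-140,0,0,-16.5,8]]]' 25; python3 -m jog '[[[-2,-40,0,0,0,0,8],[-3,-75,0,0,0,0,8],[-3,-75,0,0,0,0,8],[-3,-75,0,0,0,0,8]]]'
python3 - <<'E'
from h import *
go([.499,-.0688,.06],7.8)
E
```

```text
time: 4.75
position: [0.5072, 0.0052, 0.1526]
tool_rot: [0.214, -3.132, 0.001]
ft_force: [0.3, -0.4, -0.7]
grip_width: 0.178
grip_force: 25.0
time: 5.15
position: [0.5208, -0.0675, 0.1525]
tool_rot: [0.21, -3.132, 0.001]
ft_force: [-0.9, 0.4, -0.8]
grip_width: 0.18
grip_force: 25.0
t 5.15 pos [ 0.5208 -0.0675  0.1525] shift [21.6  1.7 92.6] rot [-0.  -0.1 -0.1] q7 [-0.33  0.1   0.44  1.86 -0.05  1.19  1.83] F [-0.9  0.4 -0.8] grip 15.7 25.0
tool axes in world:
 [[-0.991 -0.134 -0.002]
 [-0.134  0.991 -0.001]
 [ 0.002 -0.001 -1.   ]]
```

```bash
python3 -m jog '[[[15,1.2,0,0,0,0,8],[21.6,1.7,40,0,0,0,8],[21.6,1.7,80,0,0,0,8],[21.6,1.7,110,0,0,0,8],[21.6,1.7,121,0,0,0,8],[21.6,1.7,121,0,0,0,8],[21.6,1.7,121,0,0,0,8]]]'
python3 - <<'E'
from h import *
go([.499,-.0688,.0212],7.8)
d=grab('wrist'); C=cloud(d); save('w3.png',cv2.resize(d['image'],(800,600)))
d=grab('scene'); save('s3.png',cv2.resize(d['image'][190:320,200:375],(800,594),interpolation=cv2.INTER_CUBIC))
E
```

```text
time: 5.85
position: [0.5004, -0.0676, 0.0329]
tool_rot: [0.216, -3.134, 0.002]
ft_force: [0.1, 0.3, -0.9]
grip_width: 0.177
grip_force: 25.0
t 5.85 pos [ 0.5004 -0.0676  0.0329] shift [ 1.5 -1.  11.7] rot [-0.1 -0.   0.1] q7 [-0.31  0.21  0.43  2.03 -0.11  0.93  1.88] F [ 0.1  0.3 -0.9] grip 15.4 25.0
tool axes in world:
 [[-0.991 -0.137 -0.   ]
 [-0.137  0.991 -0.001]
 [ 0.    -0.001 -1.   ]]
```

View pics/s3.png

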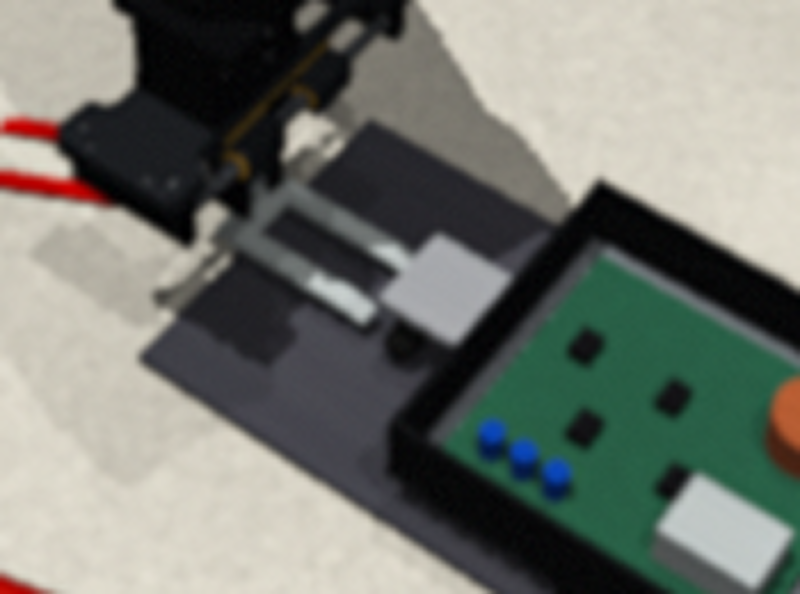

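The scene crop shows the shim level, with its prongs (tips near (385,290)) pointing square at the lug (445,290). I'll lower it and slide in while watching the force.

```bash
python3 -m jog '[[[0.5,-0.5,6,0,0,0,8],[0.5,-0.5,10.5,0,0,0,8],[0.5,-0.5,10.5,0,0,0,8],[0.5,-0.5,10.5,0,0,0,8],[0.5,-0.5,10.5,0,0,0,8]]]'
python3 - <<'E'
from h import *
go([.499,-.0688,.0206],7.8)
E
```

```text
time: 6.45
position: [0.4989, -0.0688, 0.0213]
tool_rot: [0.214, -3.132, 0.002]
ft_force: [-0.1, -0.2, -0.9]
grip_width: 0.182
grip_force: 25.0
t 6.45 pos [ 0.4989 -0.0688  0.0213] shift [-0.1 -0.   0.7] rot [-0.1 -0.1  0. ] q7 [-0.31  0.22  0.43  2.03 -0.12  0.91  1.89] F [-0.1 -0.2 -0.9] grip 15.8 25.0
tool axes in world:
 [[-0.991 -0.136 -0.002]
 [-0.136  0.991 -0.001]
 [ 0.002 -0.001 -1.   ]]
```

```bash
python3 -m jog '[[[-6,0,0.4,0,0,0,8],[-12,0,0.4,0,0,0,8],[-16,0,0.4,0,0,0,8],[-20,0,0.4,0,0,0,8],[-24,0,0.4,0,0,0,8],[-28,0,0.4,0,0,0,8],[-31,0,0.4,0,0,0,8],[-34,0,0.4,0,0,0,8]]]'
python3 - <<'E'
from h import *
go([.616-.05*.991,-.0525-.05*.136,.0206],7.8)
E
```

```text
time: 7.25
position: [0.5327, -0.0641, 0.0207]
tool_rot: [0.214, -3.132, 0.002]
ft_force: [0.2, -0.0, -0.6]
grip_width: 0.182
grip_force: 25.0
t 7.25 pos [ 0.5327 -0.0641  0.0207] shift [-34.1   0.1   0. ] rot [-0.1 -0.1  0. ] q7 [-0.3   0.29  0.42  1.96 -0.15  0.93  1.9 ] F [ 0.2 -0.  -0.6] grip 15.8 25.0
tool axes in world:
 [[-0.991 -0.136 -0.002]
 [-0.136  0.991 -0.001]
 [ 0.002 -0.001 -1.   ]]
```

```bash
python3 -m jog '[[[-4,0,0,0,0,0,8],[-8,0,0,0,0,0,8],[-12,0,0,0,0,0,8]]]'; python3 -m jog '[[[-5,0,0,0,0,0,8],[-10,0,0,0,0,0,8],[-15,0,0,0,0,0,8],[-19,0,0,0,0,0,8],[-22,0,0,0,0,0,8],[-22,0,0,0,0,0,8]]]'
python3 - <<'E'
from h import *
go([.616-.05*.991,-.0525-.05*.136,.0200],7.8)
E
```

```text
time: 7.55
position: [0.5448, -0.0624, 0.0208]
tool_rot: [0.214, -3.132, 0.002]
ft_force: [0.6, -0.1, -0.3]
grip_width: 0.18
grip_force: 25.0
time: 8.15
position: [0.5666, -0.0594, 0.0206]
tool_rot: [0.214, -3.132, 0.002]
ft_force: [0.6, -1.2, 0.1]
grip_width: 0.182
grip_force: 25.0
t 8.15 pos [ 0.5666 -0.0594  0.0206] shift [0.1 0.1 0.6] rot [-0.1 -0.1  0. ] q7 [-0.3   0.36  0.41  1.88 -0.17  0.95  1.9 ] F [ 0.6 -1.2  0.1] grip 15.8 25.0
tool axes in world:
 [[-0.991 -0.136 -0.002]
 [-0.136  0.991 -0.001]
 [ 0.002 -0.001 -1.   ]]
```

```bash
python3 -m jog '[[[0,0,0.4,0,0,0,30],[0,0,0.4,0,0,0,40],[0,0,0.4,0,0,0,40],[0,0,-10,0,0,0,40],[0,0,-45,0,0,0,40],[0,0,-75,0,0,0,20],[-30,0,-75,0,0,0,0],[-50,0,-60,0,0,0,0],[-50,0,-50,0,0,0,0],[-50,0,-50,0,0,0,0]]]'
python3 - <<'E'
from h import *
go([.616,-.0525,.058],7.8)
d=grab('top'); C=cloud(d)
P=C[(abs(C[...,0]-.5664)<.02)&(abs(C[...,1]+.0593)<.02)&(C[...,2]>.03)&(C[...,2]<.062)]
print(len(P),P.mean(0) if len(P) else '')
E
```

```text
time: 9.15
position: [0.614, -0.0527, 0.069]
tool_rot: [0.214, -3.128, 0.002]
ft_force: [0.0, -0.3, 0.4]
grip_width: 0.093
grip_force: 0.0
t 9.15 pos [ 0.614  -0.0527  0.069 ] shift [-2.1 -0.1 11. ] rot [-0.1 -0.4  0. ] q7 [-0.3   0.39  0.42  1.72 -0.17  1.08  1.88] F [ 0.  -0.3  0.4] grip 8.1 0.0
tool axes in world:
 [[-0.991 -0.136 -0.006]
 [-0.136  0.991 -0.002]
 [ 0.006 -0.001 -1.   ]]
0
```

```bash
python3 -m jog '[[[-1.5,0,4,0,0,0,0],[-1.5,0,7,0,0,0,0],[-1.5,0,9,0,0,0,0],[-1.5,0,9,0,0,0,0],[-1.5,0,9,0,0,0,0]]]'|grep -E 'pos|ft'; for i in 1 2 3 4 5; do python3 -m jog '[[[0,0,1,0,0,0,0],[0,0,1,0,0,0,0]]]'|grep -E 'pos|ft'; done
```

```text
position: [0.6172, -0.0525, 0.0617]
ft_force: [-0.2, -0.1, 0.3]
position: [0.6172, -0.0524, 0.0605]
ft_force: [1.1, -0.1, 0.4]
position: [0.6172, -0.0524, 0.0594]
ft_force: [0.2, -0.3, 0.2]
position: [0.6172, -0.0524, 0.0584]
ft_force: [0.4, -0.4, -0.5]
position: [0.6171, -0.0525, 0.0574]
ft_force: [-0.3, 0.3, 0.3]
position: [0.6172, -0.0525, 0.0564]
ft_force: [0.3, -0.2, -1.2]
```

```bash
for i in 1 2 3 4 5; do python3 -m jog '[[[0,0,1,0,0,0,0],[0,0,1,0,0,0,0]]]'|grep -E 'pos|ft'; done
```

```text
position: [0.6172, -0.0524, 0.0554]
ft_force: [-0.2, -0.2, 0.3]
position: [0.6172, -0.0524, 0.0547]
ft_force: [-0.9, -0.5, 2.1]
position: [0.617, -0.0525, 0.0538]
ft_force: [-1.7, 0.5, 3.5]
position: [0.617, -0.0525, 0.0535]
ft_force: [-4.9, 0.9, 8.2]
position: [0.617, -0.0525, 0.0534]
ft_force: [-7.0, -0.1, 13.5]
```

```bash
for i in 1 2 3 4 5 6 7; do python3 -m jog '[[[0,0,-0.7,0,0,0,0],[0,0,-0.7,0,0,0,0]]]'|grep -E 'pos|ft'; done
```

```text
position: [0.617, -0.0525, 0.0534]
ft_force: [-4.8, 0.4, 10.1]
position: [0.617, -0.0525, 0.0535]
ft_force: [-3.4, 0.8, 6.2]
position: [0.6171, -0.0525, 0.0539]
ft_force: [-2.9, 0.1, 3.7]
position: [0.6173, -0.0525, 0.0543]
ft_force: [-1.3, -0.2, 2.6]
position: [0.6175, -0.0525, 0.0549]
ft_force: [-0.6, 0.2, 1.8]
position: [0.6174, -0.0523, 0.0556]
ft_force: [0.5, -0.1, -0.5]
position: [0.6173, -0.0523, 0.0564]
ft_force: [-0.3, -0.6, 0.5]
```

The lug still gives about 2 mm (contact at z=0.0556, hard stop at z=0.0536), so a second shim is needed. It should lift the foot about 3 mm. I'll fetch the right-hand shim.

```bash
python3 -m jog '[[[0,0,-40,0,0,0,0],[0,0,-80,0,0,0,20],[20,-20,-114,0,0,2,45],[50,-50,-114,0,0,4,45],[80,-82,-114,0,0,6,45],[110,-113,-114,0,0,9,45],[140,-144,-114,0,0,12,45],[170,-175,-114,0,0,16,45],[198,-204,-114,0,0,16,45],[220,-225,-114,0,0,16,45]]]' | head -2;  python3 -m jog '[[[0,0,0,0,0,0,45],[0,0,0,0,0,0,45]]]' | head -2
python3 - <<'E'
from h import *
d=grab('wrist'); C=cloud(d); P=C; save('w4.png',cv2.resize(d['image'],(800,600)))
g=(abs(P[...,0]-.43)<.05)&(abs(P[...,1]+.305)<.05); g[262:]=0
m=g&(P[...,2]>.03)&(P[...,2]<.056); q=P[m]
n,l,st,ce=cv2.connectedComponentsWithStats(m.astype(np.uint8)); print(st[1:],ce[1:])
i=1+st[1:,4].argmax(); q=P[l==i]; 
print('tab',len(q),cv2.minAreaRect((q[:,:2]*1000).astype(np.float32)),q.mean(0),np.percentile(q[:,2],[5,50,95]))
go([.43,-.305,.012],-9)
E
```

```text
time: 14.1
position: [0.4281, -0.3076, 0.1715]
time: 14.3
position: [0.4299, -0.3054, 0.1713]
[[273 198  16  11 157]] [[280.8343949  203.08917197]]
tab 157 ((428.3738708496094, -305.3854064941406), (15.611042022705078, 8.31597900390625), 75.15896606445312) [ 0.42741139 -0.30515184  0.04314943] [0.0333532  0.04490739 0.04612878]
t 14.35 pos [ 0.4307 -0.3044  0.1712] shift [  0.4  -0.5 159.2] rot [-0.1 -0.1  0.8] q7 [-0.06  0.1   0.66  1.84 -0.06  1.22  2.05] F [0.4 0.8 0. ] grip 45.3 0.0
tool axes in world:
 [[-0.99   0.142 -0.001]
 [ 0.142  0.99  -0.001]
 [ 0.001 -0.001 -1.   ]]
```

View pics/w4.png

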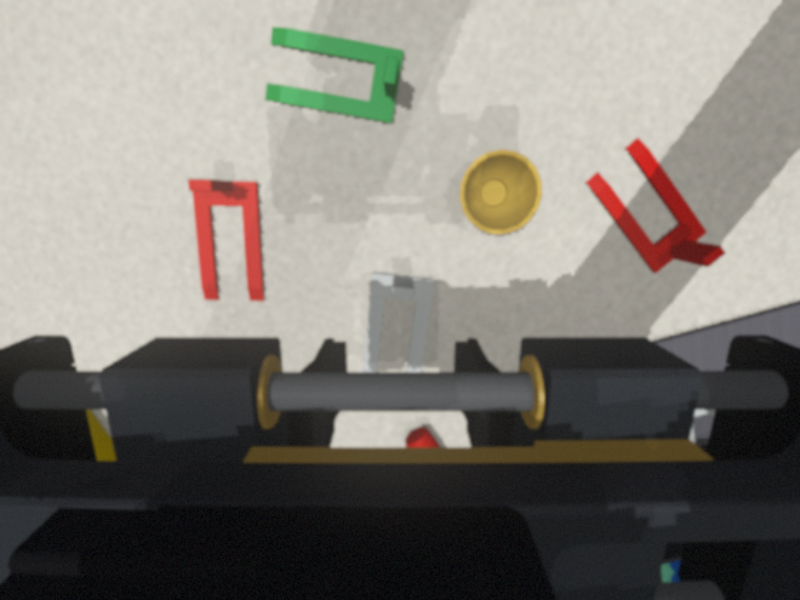

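Wrist view: the grey shim is under the tool with its tab at (400,280). The red ones at (225,240) and (655,205), the green one at (335,75) and the bowl are clear of the fingers. Tab is at (0.4284, -0.3054), yaw about -14.8°.

```bash
python3 -m jog '[[[1.8,-0.8,40,0,0,3,45],[1.8,-0.8,80,0,0,6.5,45],[1.8,-0.8,120,0,0,6.5,45],[1.8,-0.8,143,0,0,6.5,45],[1.8,-0.8,150,0,0,6.5,45],[1.8,-0.8,150,0,0,6.5,45],[1.8,-0.8,150,0,0,6.5,45]]]' 20|head -2
python3 - <<'E'
from h import *
go([.4284,-.3054,.012],-14.7)
E
```

```text
time: 15.05
position: [0.4294, -0.306, 0.0224]
t 15.05 pos [ 0.4294 -0.306   0.0224] shift [ 1.1  0.3 10.4] rot [-0.1  0.   0.1] q7 [-0.    0.3   0.64  1.99 -0.22  0.93  2.07] F [ 0.2 -0.5 -0.1] grip 45.3 0.0
tool axes in world:
 [[-0.968  0.252 -0.   ]
 [ 0.252  0.968 -0.002]
 [-0.    -0.002 -1.   ]]
```

```bash
python3 -m jog '[[[1,0.3,6,0,0,0,45],[1,0.3,10,0,0,0,45],[1,0.3,10.2,0,0,0,45],[1,0.3,10.2,0,0,0,30],[1,0.3,10.2,0,0,0,12],[1,0.3,10.2,0,0,0,8],[1,0.3,10.2,0,0,0,8],[1,0.3,10.2,0,0,0,8],[1,0.3,10.2,0,0,0,8],[1,0.3,10.2,0,0,0,8]]]' 25
python3 - <<'E'
from h import *
go([.4284,-.3054,.012],-14.7)
E
```

```text
time: 16.05
position: [0.4271, -0.3053, 0.011]
tool_rot: [-0.401, -3.114, 0.002]
ft_force: [-0.8, -0.6, 1.5]
grip_width: 0.179
grip_force: 25.0
t 16.05 pos [ 0.4271 -0.3053  0.011 ] shift [-1.3  0.2 -1. ] rot [-0.1 -0.1  0. ] q7 [ 0.    0.31  0.64  2.   -0.23  0.91  2.08] F [-0.8 -0.6  1.5] grip 15.6 25.0
tool axes in world:
 [[-0.967  0.253 -0.002]
 [ 0.253  0.967 -0.001]
 [ 0.002 -0.002 -1.   ]]
```

```bash
python3 -m jog '[[[0,0,-30,0,0,0,8],[0,0,-75,0,0,0,8],[0,0,-120,0,0,0,8],[0,0,-140,0,0,0,8],[0,0,-140,0,0,0,8]]]'|head -2
python3 - <<'E'
from meas import *
d=grab('top'); C=cloud(d); im=d['image']
a,b=[int(x*.7) for x in (405,285)]; save('t5.png',cv2.resize(im[b-45:b+45,a-60:a+60],(800,600),interpolation=cv2.INTER_CUBIC))
u0,v0=a-60,b-45
m=(C[...,2]>.035)&(C[...,2]<.064)&(abs(C[...,0]-.566)<.02)&(abs(C[...,1]+.059)<.02); q=C[m]; vs,us=np.nonzero(m)
print('tab',len(q),q.mean(0) if len(q) else '',us.mean(),vs.mean(),'crop px',(us.mean()-u0)*6.667,(vs.mean()-v0)*6.667)
print('expect',proj(d,[.566,-.0594,.053]), (proj(d,[.566,-.0594,.053])-[u0,v0])*6.667)
go([.498,-.069,.07],7.8)
E
```

```text
time: 16.55
position: [0.4293, -0.3064, 0.1544]
tab 27 [ 0.56727235 -0.05788664  0.04878718] 292.1111111111111 196.7037037037037 crop px 460.7637777777776 284.70559259259255
expect [292.77681728 196.95862174] [465.20204083 286.40513111]
t 16.6 pos [ 0.4281 -0.3055  0.1521] shift [ -7.6 246.7  81.7] rot [ -0.1   0.1 -22.5] q7 [-0.07  0.11  0.69  1.87 -0.08  1.18  1.96] F [-0.3  0.2 -1.3] grip 16.2 25.0
tool axes in world:
 [[-0.967  0.253  0.001]
 [ 0.253  0.967 -0.002]
 [-0.001 -0.002 -1.   ]]
```

View pics/t5.png

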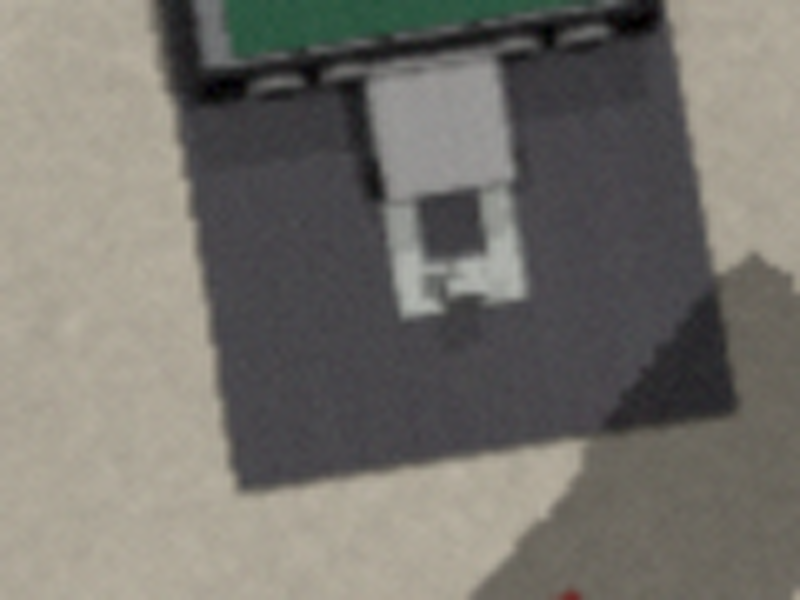

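The top crop shows shim 1 centred under the lug (365–515, 60–195), with its tab at (445,285) as expected. Now I'll carry shim 2 over it.

```bash
python3 -m jog '[[[-1,40,0,0,0,-4,8],[-2,85,0,0,0,-8,8],[-4,130,0,0,0,-12,8],[-5,175,0,0,0,-16,8],[-7,215,0,0,0,-20,8],[-7.6,240,0,0,0,-22.5,8],[-7.6,246.7,40,0,0,-22.5,8],[-7.6,246.7,75,0,0,-22.5,8],[-7.6,246.7,75,0,0,-22.5,8],[-7.6,246.7,75,0,0,-22.5,8]]]'|head -2
python3 - <<'E'
from h import *
go([.498,-.0689,.0248],7.8)
E
```

```text
time: 17.6
position: [0.4961, -0.0695, 0.0749]
t 17.6 pos [ 0.4961 -0.0695  0.0749] shift [-2.2  0.4 50.1] rot [-0.1 -0.3 -0.1] q7 [-0.33  0.14  0.45  2.   -0.07  1.02  1.85] F [-0.4 -1.  -0.5] grip 15.5 25.0
tool axes in world:
 [[-0.991 -0.135 -0.005]
 [-0.135  0.991 -0.002]
 [ 0.005 -0.002 -1.   ]]
```

```bash
python3 -m jog '[[[-1,0.4,15,0,-0.1,0,8],[-1.5,0.4,30,0,-0.2,0,8],[-1.5,0.4,40,0,-0.2,0,8],[-1.5,0.4,46,0,-0.2,0,8],[-1.5,0.4,46,0,-0.2,0,8],[-1.5,0.4,46,0,-0.2,0,8]]]'|head -4
python3 - <<'E'
from h import *
go([.498,-.0689,.0248],7.8)
d=grab('scene'); save('s6.png',cv2.resize(d['image'][190:320,200:375],(800,594),interpolation=cv2.INTER_CUBIC))
E
```

```text
time: 18.2
position: [0.4989, -0.0681, 0.0302]
tool_rot: [-0.214, 3.132, -0.002]
ft_force: [0.7, 0.6, -0.5]
t 18.2 pos [ 0.4989 -0.0681  0.0302] shift [ 1.  -0.6  5.4] rot [-0.1  0.1  0. ] q7 [-0.32  0.21  0.44  2.03 -0.11  0.92  1.88] F [ 0.7  0.6 -0.5] grip 15.5 25.0
tool axes in world:
 [[-0.991 -0.136  0.003]
 [-0.136  0.991 -0.001]
 [-0.002 -0.001 -1.   ]]
```

View pics/s6.png

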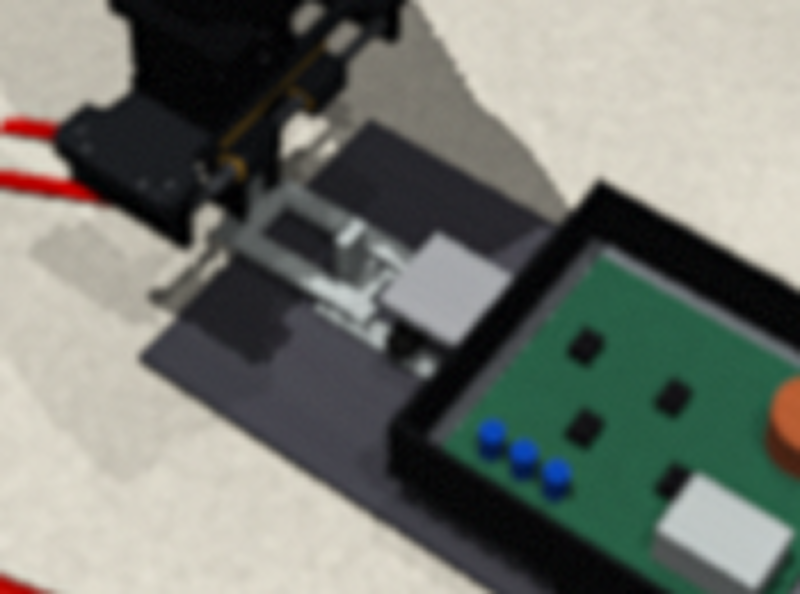

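Shim 1's tab (350,245) stands inside shim 2's slot and the prongs aim under the lug. I'll lower the last few mm and slide.

```bash
python3 -m jog '[[[0.5,-0.5,3,0,0.2,0,8],[0.5,-0.5,5,0,0.2,0,8],[0.5,-0.5,5,0,0.2,0,8],[0.5,-0.5,5,0,0.2,0,8]]]' 35|head -4;python3 -m jog '[[[-4,0,0,0,0,0,8],[-8,0,0,0,0,0,8],[-12,0,0,0,0,0,8],[-16,0,0,0,0,0,8],[-19,0,0,0,0,0,8],[-22,0,0,0,0,0,8]]]'|head -4
python3 - <<'E'
from h import *
go([.616-.073*.991,-.0525-.073*.136,.0245],7.8)
E
```

```text
time: 18.65
position: [0.4979, -0.0685, 0.0244]
tool_rot: [0.214, -3.132, 0.002]
ft_force: [-0.3, -0.5, -0.3]
time: 19.25
position: [0.52, -0.0655, 0.0244]
tool_rot: [0.214, -3.132, 0.002]
ft_force: [0.8, -0.2, -0.7]
t 19.25 pos [ 0.52   -0.0655  0.0244] shift [-23.8  -0.2  -0.2] rot [-0.1 -0.1  0. ] q7 [-0.31  0.26  0.43  1.98 -0.13  0.93  1.89] F [ 0.8 -0.2 -0.7] grip 15.7 35.0
tool axes in world:
 [[-0.991 -0.136 -0.002]
 [-0.136  0.991 -0.001]
 [ 0.002 -0.001 -1.   ]]
```

```bash
for i in 1 2 3 4; do python3 -m jog '[[[-1.5,0,0,0,0,0,8],[-3,0,0,0,0,0,8]]]'|sed -n '2p;4p'; done
```

```text
position: [0.5228, -0.0652, 0.0244]
ft_force: [0.3, -0.3, -1.2]
position: [0.5253, -0.0647, 0.0243]
ft_force: [-1.9, 0.4, -0.1]
position: [0.5276, -0.0644, 0.0242]
ft_force: [-4.3, 0.2, 0.8]
position: [0.53, -0.0641, 0.0241]
ft_force: [-7.0, -0.5, 3.4]
```

```bash
for i in 1 2 3; do python3 -m jog '[[[-1.5,0,0,0,0,0,8],[-3,0,0,0,0,0,8]]]'|sed -n '2p;4p'; done
```

```text
position: [0.532, -0.0639, 0.024]
ft_force: [-9.7, -0.7, 6.4]
position: [0.5345, -0.0637, 0.024]
ft_force: [-9.2, -0.8, 6.4]
position: [0.538, -0.0633, 0.0241]
ft_force: [-9.7, -0.4, 5.5]
```

```bash
for i in 1 2; do python3 -m jog '[[[-1.5,0,-0.3,0,0,0,8],[-3,0,-0.3,0,0,0,8]]]'|sed -n '2p;4p'; done
python3 - <<'E'
from h import *
go([.616-.073*.991,-.0525-.073*.136,.0245],7.8)
d=grab('scene'); save('s7.png',cv2.resize(d['image'][205:285,240:347],(800,598),interpolation=cv2.INTER_CUBIC))
E
```

```text
position: [0.5411, -0.0628, 0.0241]
ft_force: [-7.6, -1.6, 3.4]
position: [0.5441, -0.0624, 0.0243]
ft_force: [-7.3, -1.6, 1.9]
t 21.05 pos [ 0.5441 -0.0624  0.0243] shift [ 0.5 -0.  -0.2] rot [-0.  -0.4 -0. ] q7 [-0.31  0.31  0.43  1.92 -0.15  0.95  1.9 ] F [-7.3 -1.6  1.9] grip 15.6 35.0
tool axes in world:
 [[-0.991 -0.136 -0.007]
 [-0.136  0.991 -0.001]
 [ 0.007 -0.    -1.   ]]
```

View pics/s7.png

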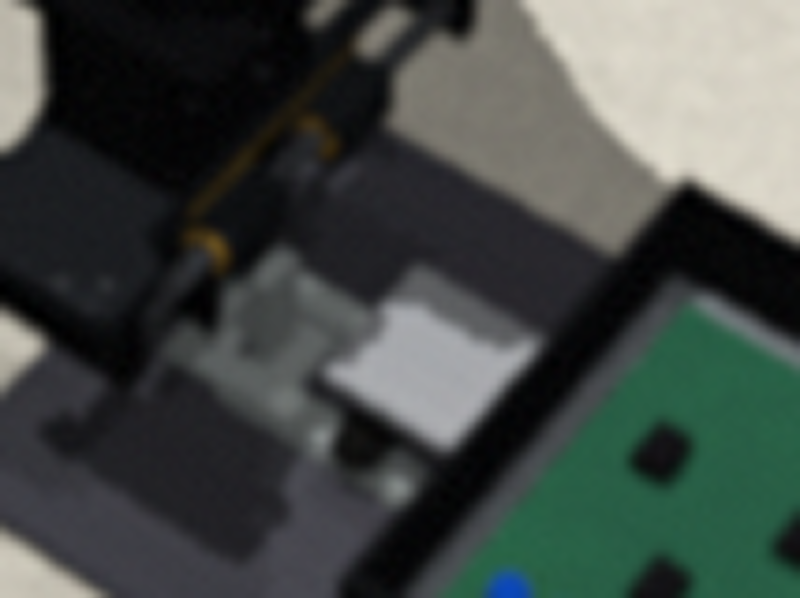

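Shim 2 is in, with its web right behind shim 1's tab and its prong ends visible past the foot at (320,440) and (395,490). I'll release it and make the proving press.

```bash
python3 -m jog '[[[0.8,0,0,0,0,0,20],[0.8,0,0,0,0,0,30],[0.8,0,0,0,0,0,40],[0.8,0,0,0,0,0,40],[0,0,-30,0,0,0,40],[0,0,-75,0,0,0,20],[-30,0,-75,0,0,0,0],[-60,0,-70,0,0.4,0,0],[-72,0,-55,0,0.4,0,0],[-72,0,-50,0,0.4,0,0]]]'|sed -n '2p;4p'; python3 -m jog '[[[0,0,0,0,0,0,0],[0,0,0,0,0,0,0]]]'|sed -n '2p;4p'
python3 - <<'E'
from h import *
go([.616,-.0525,.0586],7.8)
E
```

```text
position: [0.6189, -0.0511, 0.0736]
ft_force: [0.2, -0.2, -0.5]
position: [0.6172, -0.0525, 0.075]
ft_force: [-0.8, 0.3, 1.0]
t 22.3 pos [ 0.6172 -0.0525  0.075 ] shift [ 1.   0.2 16.4] rot [-0.1 -0.6 -0. ] q7 [-0.31  0.39  0.43  1.7  -0.18  1.09  1.88] F [-0.8  0.3  1. ] grip 1.0 0.0
tool axes in world:
 [[-0.991 -0.135 -0.009]
 [-0.135  0.991 -0.002]
 [ 0.01  -0.001 -1.   ]]
```

```bash
python3 -m jog '[[[1,0,5,0,-0.5,0,0],[1,0,10,0,-0.5,0,0],[1,0,13,0,-0.5,0,0],[1,0,13,0,-0.5,0,0]]]'|grep -E 'pos|ft'; for i in 1 2 3 4 5; do python3 -m jog '[[[0,0,1,0,0,0,0],[0,0,1,0,0,0,0]]]'|grep -E 'pos|ft'; done
```

```text
position: [0.6163, -0.0521, 0.0614]
ft_force: [-0.1, 0.2, 0.8]
position: [0.6169, -0.0521, 0.0609]
ft_force: [0.5, 0.2, 0.5]
position: [0.6168, -0.0522, 0.0598]
ft_force: [-1.3, -0.3, 0.2]
position: [0.6167, -0.0521, 0.0587]
ft_force: [1.2, -0.6, -0.2]
position: [0.6169, -0.0522, 0.0585]
ft_force: [-0.9, -0.2, 3.5]
position: [0.6168, -0.0522, 0.0583]
ft_force: [-4.7, 0.9, 8.9]
```

```bash
python3 -m jog '[[[0,0,0.4,0,0,0,0],[0,0,0.4,0,0,0,0],[0,0,0.4,0,0,0,0],[0,0,0.4,0,0,0,0],[0,0,0.4,0,0,0,0],[0,0,0.4,0,0,0,0],[0,0,0.4,0,0,0,0],[0,0,0.4,0,0,0,0]]]'|grep -E 'pos|ft';  python3 -m jog '[[[0,0,-1,0,0,0,0],[0,0,-3,0,0,0,0],[0,0,-30,0,0,0,0],[0,0,-70,0,0,0,0],[40,0,-110,0,0,0,0],[80,0,-130,0,0,0,0],[80,-40,-130,0,0,0,0],[80,-90,-130,0,0,0,0],[80,-140,-130,0,0,0,0],[80,-170,-130,0,0,0,0]]]'|grep -E 'pos|ft'
python3 - <<'E'
from h import *
d=grab('top'); C=cloud(d)
for nm,p,z in [('tab1',(.566,-.0594),.053),('tab2',(.545,-.0623),.058)]: print(nm,proj(d,[*p,z]))
m=(C[...,2]>.035)&(C[...,2]<.068)&(C[...,0]>.52)&(C[...,0]<.585)&(abs(C[...,1]+.06)<.022); q=C[m]
t=q[:,0]*.991+q[:,1]*.136-.6029; n=-q[:,0]*.136+q[:,1]*.991+.1359
print(len(q)); print(np.c_[t,n,q[:,2]][np.argsort(t)].round(3)[::3])
m=(C[...,2]>.045)&(C[...,2]<.066)&(abs(C[...,0]-.62)<.012)&(abs(C[...,1]+.052)<.015); print('lug z',np.median(C[m][:,2]))
a,b=[int(x*.7) for x in (405,285)]; save('t8.png',cv2.resize(d['image'][b-45:b+45,a-60:a+60],(800,600),interpolation=cv2.INTER_CUBIC))
E
```

```text
position: [0.6169, -0.0522, 0.0583]
ft_force: [-5.2, 0.1, 12.2]
position: [0.5601, -0.2361, 0.187]
ft_force: [0.2, -0.3, -0.1]
tab1 [292.77681728 196.95862174]
tab2 [294.24950296 204.86509856]
52
[[-0.074  0.003  0.036]
 [-0.073 -0.002  0.048]
 [-0.073  0.008  0.036]
 [-0.072 -0.002  0.063]
 [-0.071  0.006  0.059]
 [-0.07  -0.005  0.058]
 [-0.068  0.005  0.06 ]
 [-0.067 -0.005  0.054]
 [-0.066  0.005  0.057]
 [-0.052  0.007  0.04 ]
 [-0.052 -0.006  0.04 ]
 [-0.051  0.005  0.047]
 [-0.05   0.002  0.053]
 [-0.048  0.009  0.05 ]
 [-0.048 -0.001  0.053]
 [-0.047  0.007  0.053]
 [-0.046 -0.004  0.053]
 [-0.044  0.004  0.05 ]]
lug z 0.05738362701367346
```

View pics/t8.png

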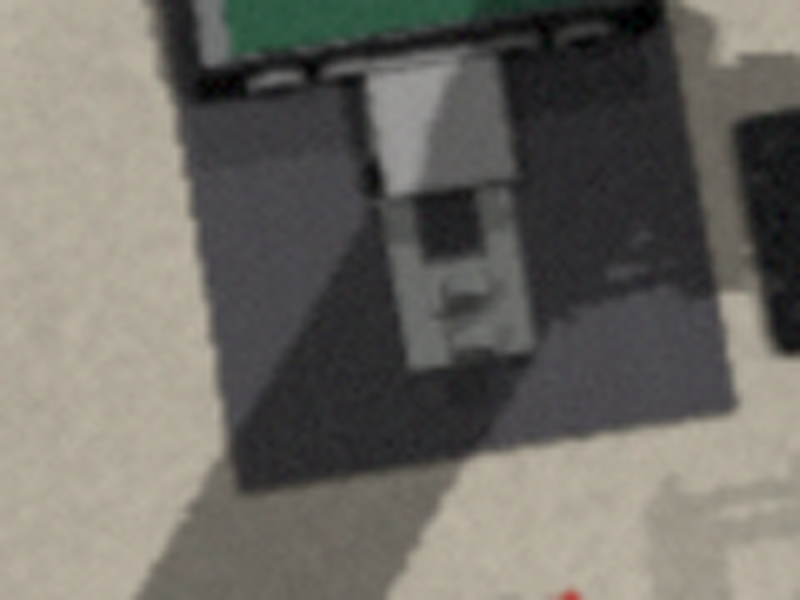

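The final view shows both shims stacked under the lug, their tabs at (470,290) and (475,345), nothing held, and the plate unmoved. The press held about 12 N with under 0.5 mm of give, so I'm handing in.

```bash
python3 -c "
from bench import ctrl
print(ctrl.close_job())"
```

```text
the job is handed in; nothing more can be done
None
```

The foot now rests on two stacked shims, about 3 mm above where it hung. The final press held about 12 N for roughly 0.8 s with under 0.5 mm of give, everything was released, and the job is handed in at about 24 s of robot time (no verdict was returned).

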